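# Bed a rocking flange plate on its levelling pins

## Robot

A 7-joint arm with a two-finger parallel gripper is mounted at the origin on a cart in front of the work surface, level with it; the furniture and walls round the work are solid. World frame = base frame: x ahead of the robot, y to its left, z up, the work surface at z = 0. Lengths are in m, angles in rad, forces in N, time in s.
With the tool pointing down it reaches from about 0.35 to 0.9 m from the base axis. Payload 7.2 kg.
Tool frame: the origin (TCP) lies between the finger pads, 19 mm behind the fingertips; this is the grasp point; z points along the fingers, y is the line along which they close (so a half turn about z gives the same grasp; the last joint's range is limited). The gripper opens to 88 mm and grips with 3 to 60 N. Pads are 20 mm wide; open, the fingers measure 115 mm over their backs; the gripper's body (75 mm by 178 mm) begins 61 mm behind the grasp point.
Start: joints at [-1.365, 0.411, -0.013, 1.596, 0.006, 1.134, -0.082], TCP at [0.169, 0.602, 0.241] pointing down, gripper open.
Joint ranges: [-2.95, 2.95], [-0.29, 1.99], [-1.47, 1.44], [0.14, 2.54], [-1.03, 4.17], [0.13, 1.85], [-2.86, 2.86]. Speed limits (rad/s): [2.39, 2.39, 3.01, 3.01, 3.14, 3.14, 3.14].

## Interface

Orientations are given as a 3x3 rotation matrix whose columns are the frame's x, y, z axes.
In Python, from rig import ctrl gives the robot as it stands.
- The arm moves only by the tool play_rows, never from a script. Its argument "steps" is a list of rows, each an object of numbers: "ax", "ay", "az": the turn, a rotation vector about the tool's x, y, z in degrees; "tx", "ty", "tz": the shift along the tool's x, y, z in mm; "claw": the finger opening in mm, from 0 to 87.8. A call has exactly 10 rows; each row is the pose to reach, as a shift and turn from the pose commanded when the call began, along the tool's axes at that moment; what a row does not reach only later rows make up. A row lasts 1/10 s, in which the tool goes at most 50 mm and 8.59 degrees, less where a joint would pass 70% of its speed; a pose out of reach is approached as far as the arm can. A call with a gripper value outside its range is refused whole. The fingers move at their own pace and stop on an object; "squeeze" is the grip in N (left out, the last holds). Time passes only in rows, so rows that repeat a pose let the fingers close, or fill a call up. It gives the time, the measured TCP pose, the force, the opening and the grip force at its end, in the units of the state.
- ctrl.state(): the state, without advancing time (a new reading comes with each control period).
- ctrl.grab_frame(name): name is "scene" or "top"; returns the picture (420x560x3 uint8, red, green, blue); there is no depth.
- ctrl.calibration(name): a dict with "camera_matrix" (3x3 intrinsics, pixels), "distortion" ([k1, k2, p1, p2, k3] as OpenCV has them; the pictures are not rectified), "origin" and "attitude" of the camera in the world. Camera axes: x right, y down, z forward; pixel columns grow to the right and rows downward; lengths in m; the calibration is good to about 2 mm. A picture is of the moment at which its call begins. calibration takes no time and is no camera call.
- ctrl.job_done(): hands the job in; it is judged then, once.
Trained networks look in the newest picture that a camera, given by its name, has taken for a name from the list of things; names that differ only in an ending like _2 or _b are one class to them, and where a whole thing is asked for, a point or a joint stands for the part that bears it (a point fixed in the world has none). Each returns a list of dicts, best first, with "conf" (0 to 1); they miss things now and then, are a little off and sometimes report something else, mostly with a low value. They report only what shows in the picture. A call takes as long as a camera call.
- ctrl.outline_of(camera, label): "region" (420x560 bool, what is visible of it) and "bbox" ([left, top, width, height] in pixels, round what is visible of it).
The state is a dict: "clock": time; "joints": joint angles; "qd": joint speeds; "tau": joint torques, N m; "position": TCP position; "eef_rot": TCP orientation; "ft_force": force on the tool from outside, world axes, zero at the start; "torque": the same for the moment, N m; "width": opening from 0.0 (shut) to 1.0 (fully open); "grasp_force": force on a finger pad.
Only numpy, scipy, OpenCV 4.12 (cv2) and the standard library are available. Lean on these libraries where they do the work, as an engineer would, in place of code of your own. Each camera call takes 0.05 s, during which the arm holds its last target. There are 200 camera calls.

## Task

The square aluminium flange plate rocks on its four levelling pins because one of them stands too high. With the closed fingers press lightly (a few newtons) on its corners in turn so that it rocks, find the high pin, and push that pin down through the plate until the plate lies level and no longer rocks. Do not sink the pins that are right or push the high one too deep, press slowly and never hard; then lift off, check with one more light press on a corner that nothing rocks, and leave the plate lying there, touching nothing else on the bench.

Things in the scene. Friction and masses are not known exactly. Their poses are not given: they have to be found in the camera images.
- flange: square aluminium flange plate 126x126 mm, 7.5 mm thick, 0.45 kg, with a 6 mm skirt under its rim and a steel collar (54 mm across, 20 mm high) on its middle. Lies loose on four upright pins, one under each corner, hidden by the skirt. Origin: middle of the underside that rests on the pins; z up, x and y along its edges. Bedded, its underside is level, 45 mm above the stand's origin
- stand: fixed blue stand 140x140x35 mm on feet (0 to 12 mm out); origin mid-base, 35 mm under its top, x, y along edges. Friction holds its 4 pins, no stops; a sunk pin stays sunk. Three are right and sink from about 11 N: test under 8 N. One, any of them, is 3 to 4.5 mm high and tight, sinking slowly at about 21 N; the plate rocks about the diagonal through it (under 1 N) and stays as tipped
- corner_1 (a point): middle of the black dot (12 mm) on the plate's top face, right above the pin at its +x +y corner, 46 mm from the plate's centre lines in x and y; 52.5 mm above the stand's origin when bedded
- corner_2 (a point): middle of the black dot (12 mm) on the plate's top face, right above the pin at its +x -y corner, 46 mm from the plate's centre lines in x and y; 52.5 mm above the stand's origin when bedded
- corner_3 (a point): middle of the black dot (12 mm) on the plate's top face, right above the pin at its -x -y corner, 46 mm from the plate's centre lines in x and y; 52.5 mm above the stand's origin when bedded
- corner_4 (a point): middle of the black dot (12 mm) on the plate's top face, right above the pin at its -x +y corner, 46 mm from the plate's centre lines in x and y; 52.5 mm above the stand's origin when bedded
- tape_black: roll of black tape, 60 mm across, 19 mm high; a bystander; origin: middle of its underside
- spanner_13: steel spanner, 171 mm long, flat on the bench; a bystander; origin: middle of its underside
- driver_red: screwdriver with a red handle, 186 mm long; a bystander; origin: middle of its underside

How it is judged:
On the way, in this order (a step that is already met when the one before it is completed fails the run):
1. a press on a corner has rocked the plate over to that side: it is down at the set height, the opposite corner and one beside it over 2.4 mm up (contact force between the fingers and flange above 0.3 N and distance of any of corner_1, corner_2, corner_3, corner_4 from where it was at the start of the episode above 0.0012 m and ((distance between the grasp point and corner_1 below 0.045 m and z of corner_1 in the frame of stand below 0.0535 m and z of corner_3 in the frame of stand above 0.0549 m and z of any of corner_4, corner_2 in the frame of stand above 0.0549 m) or (distance between the grasp point and corner_2 below 0.045 m and z of corner_2 in the frame of stand below 0.0535 m and z of corner_4 in the frame of stand above 0.0549 m and z of any of corner_1, corner_3 in the frame of stand above 0.0549 m) or (distance between the grasp point and corner_3 below 0.045 m and z of corner_3 in the frame of stand below 0.0535 m and z of corner_1 in the frame of stand above 0.0549 m and z of any of corner_2, corner_4 in the frame of stand above 0.0549 m) or (distance between the grasp point and corner_4 below 0.045 m and z of corner_4 in the frame of stand below 0.0535 m and z of corner_2 in the frame of stand above 0.0549 m and z of any of corner_3, corner_1 in the frame of stand above 0.0549 m))), for 0.05 s.
2. the plate lies level within 0.012 rad (1.1 mm from pin to pin) and has been let go (angle between flange's own z axis and vertical below 0.012 rad and contact force between the fingers and flange below 0.1 N), for 0.2 s.
3. check: a corner of the plate is pressed with more than 2 N, the TCP within 45 mm of its dot, and the plate stays level (angle between flange's own z axis and vertical below 0.012 rad and contact force between the fingers and flange above 2 N and (distance between the grasp point and corner_1 below 0.045 m or distance between the grasp point and corner_2 below 0.045 m or distance between the grasp point and corner_3 below 0.045 m or distance between the grasp point and corner_4 below 0.045 m)), for 0.05 s.
At the end, for the whole second after the job is handed in: The plate rests on its pins, let go and still, level within 0.012 rad, every corner's dot between 1.2 mm below and 1.2 mm above the set height of 52.5 mm over the stand's origin, within 8 mm of the stand's centre and 0.1 rad of its direction (all of step 2 and linear speed of flange below 0.01 m/s and horizontal distance between flange and stand below 0.008 m and angle between the x axis of flange and the x axis of stand, either way round below 0.1 rad and z of corner_1 in the frame of stand between 0.0513 and 0.0537 m and z of corner_2 in the frame of stand between 0.0513 and 0.0537 m and z of corner_3 in the frame of stand between 0.0513 and 0.0537 m and z of corner_4 in the frame of stand between 0.0513 and 0.0537 m); the robot touches nothing.
It fails at once if a corner of the plate is pushed more than 1.8 mm below the set height (a pin sunk too deep) (z of any of corner_1, corner_2, corner_3, corner_4 in the frame of stand below 0.0507 m).
It fails at once if the plate is pressed with more than 35 N (contact force between any of the fingers, the arm and flange above 35 N).
It fails at once if the plate is lifted off or shoved more than 12 mm across its stand (horizontal distance between flange and stand above 0.012 m or z of flange in the frame of stand above 0.056 m).
It fails at once if a bystander is moved more than 15 mm (distance of any of tape_black, spanner_13, driver_red from where it was at the start of the episode above 0.015 m).
It also fails if it takes over 70 s, if anything falls off the work surface, if the arm or the gripper's body presses on something with over 40 N, if the wrist force passes 120 N, or if a joint passes its speed limit or range.

## Working session

There is one attempt and no reset: what is moved stays moved. The work goes in short steps, Python scripts to look and compute and a tool call to move; the robot and the scene stay as the last step left them, time stands still between calls to the robot, and variables do not carry over. Pictures are saved under pics/ and viewed, at most 10 in all, crops included, and the job is handed in when it is done.

Besides the shell and the picture viewer there is one more tool, called after "Call:" as a command line: name --argument value ..., lists and objects as JSON in quotes. play_rows: Moves the arm, as the interface text tells. Its arguments: {"type":"object","properties":{"steps":{"type":"array"},"squeeze":{"type":"number"}},"required":["steps"]}

```bash
mkdir -p pics; python3 - <<'E'
from rig import ctrl
import cv2,numpy as np
s=ctrl.state();print({k:np.round(v,3).tolist() for k,v in s.items()})
for n in("top","scene"):
    im=ctrl.grab_frame(n);cv2.imwrite(f"pics/{n}0.png",im[...,::-1])
    c=ctrl.calibration(n);print(n,{k:np.round(v,4).tolist() for k,v in c.items()})
    for l in("flange","stand","corner_1"):
        print(l,[(o["bbox"],round(o["conf"],2)) for o in ctrl.outline_of(n,l)][:5])
E
```

```text
{'clock': 0.0, 'joints': [-1.365, 0.412, -0.013, 1.597, 0.006, 1.134, -0.082], 'qd': [0.001, 0.001, -0.001, -0.0, 0.0, 0.0, 0.0], 'tau': [0.001, -58.796, 0.642, -29.107, -0.054, 0.018, 0.0], 'position': [0.169, 0.601, 0.241], 'eef_rot': [[-0.963, 0.27, -0.0], [0.27, 0.963, -0.002], [-0.0, -0.002, -1.0]], 'ft_force': [-0.37, -0.315, -0.354], 'torque': [0.002, -0.04, 0.002], 'grasp_force': 0.0, 'width': 1.001}
top {'camera_matrix': [[423.6966, 0.0, 282.0735], [0.0, 423.6966, 211.9646], [0.0, 0.0, 1.0]], 'distortion': [-0.0475, 0.0, 0.0, 0.0, 0.0], 'origin': [0.3645, 0.3873, 0.8907], 'attitude': [[0.0869, -0.9734, 0.2122], [-0.9962, -0.0856, 0.0151], [0.0034, -0.2127, -0.9771]]}
flange [([280.3, 229.8, 76.2, 83.3], 0.7)]
stand [([274.0, 233.9, 94.0, 86.1], 0.84), ([280.7, 232.3, 77.6, 79.4], 0.33)]
corner_1 [([279.5, 232.9, 76.8, 77.3], 0.95)]
scene {'camera_matrix': [[398.1254, 0.0, 276.071], [0.0, 398.1254, 211.6016], [0.0, 0.0, 1.0]], 'distortion': [-0.0489, 0.0, 0.0, 0.0, 0.0], 'origin': [0.1886, 0.9515, 0.6206], 'attitude': [[-0.8542, -0.3297, 0.4021], [-0.5197, 0.5662, -0.6398], [-0.0167, -0.7555, -0.655]]}
flange [([298.0, 180.9, 79.5, 55.8], 0.83)]
stand [([295.6, 210.0, 86.5, 43.0], 0.8)]
corner_1 [([298.2, 182.1, 76.1, 50.2], 0.66)]
```

View pics/top0.png

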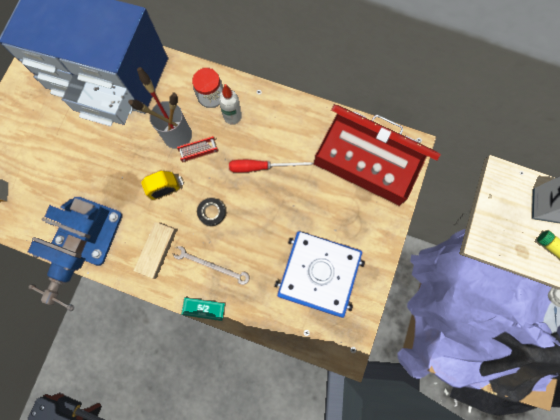

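View pics/scene0.png

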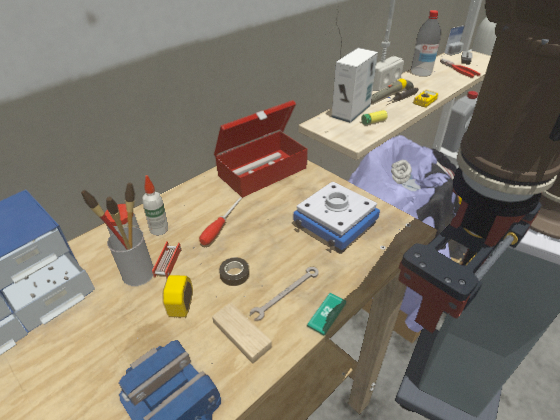

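The top view shows the plate on its blue stand around (320,272), collar at (320,271), with bystanders well to the left and above. The scene view shows the same at (336,210). Next I zoom in for the dots.

```bash
python3 - <<'E'
import cv2,numpy as np
a=cv2.imread("pics/top0.png")[222:327,262:382];b=cv2.imread("pics/scene0.png")[172:252,286:391]
a=cv2.resize(a,(480,420),interpolation=cv2.INTER_CUBIC)
b=cv2.resize(b,(315*1,240),interpolation=cv2.INTER_CUBIC)
o=np.zeros((420,795,3),np.uint8);o[:,:480]=a;o[:240,480:]=b
cv2.imwrite("pics/z.png",o)
E
```

```text
(no output)
```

View pics/z.png

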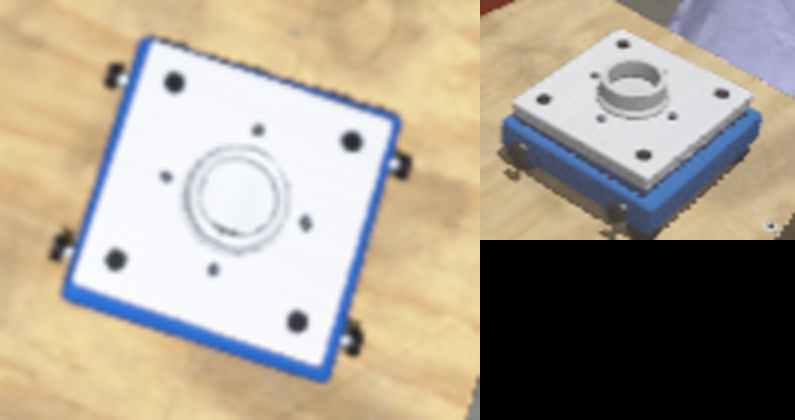

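The crop shows four dots: top view px (305.8,242.5), (350,257.3), (336.3,302.3), (291,287). Scene view px (333.7,186.7), (366.7,203.3), (340.3,223.7), (307,205). I'll refine these with centroids and triangulate.

```bash
cat >h.py <<'E'
from rig import ctrl
import cv2,numpy as np
def K(n):
    c=ctrl.calibration(n);return [np.array(c[k],float) for k in("camera_matrix","distortion","origin","attitude")]
def cen(im,uv,r=4):
    g=im.astype(float).mean(2);u,v=np.round(uv).astype(int)
    p=g[v-r:v+r+1,u-r:u+r+1];w=np.clip(np.median(np.r_[p[0],p[-1]])-25-p,0,None)
    y,x=np.mgrid[v-r:v+r+1,u-r:u+r+1];return np.array([(w*x).sum(),(w*y).sum()])/w.sum()
def ray(n,uv):
    k,d,o,R=K(n);q=cv2.undistortPoints(np.array(uv,float).reshape(-1,1,2),k,d).reshape(-1,2)
    v=np.c_[q,np.ones(len(q))]@R.T;return o,v/np.linalg.norm(v,axis=1,keepdims=True)
def plane(n,uv,z):
    o,v=ray(n,uv);return o+v*((z-o[2])/v[:,2])[:,None]
def tri(ua,ub):
    oa,va=ray("top",ua);ob,vb=ray("scene",ub);out=[]
    for a,b in zip(va,vb):
        t=np.linalg.lstsq(np.c_[a,-b],ob-oa,rcond=None)[0];out.append(np.r_[(oa+a*t[0]+ob+b*t[1])/2,np.linalg.norm(oa+a*t[0]-ob-b*t[1])])
    return np.array(out)
E
python3 - <<'E'
from h import *
T=cv2.imread("pics/top0.png");S=cv2.imread("pics/scene0.png")
t=np.array([cen(T,p,5) for p in[(305.8,242.5),(350,257.3),(336.3,302.3),(291,287)]])
s=np.array([cen(S,p,3) for p in[(333.7,186.7),(366.7,203.3),(340.3,223.7),(307,205)]])
print(t.round(1).tolist(),s.round(1).tolist())
a=plane("top",t,.06);b=plane("scene",s,.06);print(a.round(4),b.round(4))
i=[np.argmin(np.linalg.norm(b-p,axis=1)) for p in a];print(i)
x=tri(t,s[i]);print(x.round(4));c=x.mean(0);print(c)
p=a
print([round(float(np.linalg.norm(p[j]-p[(j+1)%4])),4) for j in range(4)])
print("angle",np.degrees(np.arctan2(*(p[0]-p[1])[[1,0]])),np.degrees(np.arctan2(*(p[0]-p[3])[[1,0]])))
E
```

```text
[[305.2, 242.2], [349.5, 256.9], [335.9, 302.0], [290.5, 286.5]] [[333.2, 186.3], [366.2, 202.8], [340.1, 223.3], [306.8, 204.7]]
[[0.488  0.3495 0.06  ]
 [0.4664 0.2604 0.06  ]
 [0.3773 0.2817 0.06  ]
 [0.3991 0.3711 0.06  ]] [[0.4649 0.2611 0.06  ]
 [0.3768 0.279  0.06  ]
 [0.3987 0.3687 0.06  ]
 [0.4866 0.3504 0.06  ]]
[np.int64(3), np.int64(0), np.int64(1), np.int64(2)]
[[0.4877 0.3492 0.0589 0.001 ]
 [0.4659 0.26   0.059  0.0012]
 [0.3767 0.2818 0.0621 0.0013]
 [0.3985 0.371  0.0621 0.0012]]
[0.43218974 0.31550769 0.06052634 0.0011526 ]
[0.0917, 0.0916, 0.0921, 0.0914]
angle 76.39532177659262 -13.728261440676025
```

Call:
play_rows --steps '[{"tx": -35,"ty": -20,"tz": 5,"claw": 0},{"tx": -75,"ty": -42,"tz": 15,"claw": 0},{"tx": -115,"ty": -65,"tz": 30,"claw": 0},{"tx": -155,"ty": -87,"tz": 50,"claw": 0},{"tx": -195,"ty": -110,"tz": 75,"claw": 0},{"tx": -235,"ty": -132,"tz": 100,"claw": 0},{"tx": -265,"ty": -149,"tz": 125,"claw": 0},{"tx": -283.6,"ty": -159.4,"tz": 141,"claw": 0},{"tx": -283.6,"ty": -159.4,"tz": 141,"claw": 0},{"tx": -283.6,"ty": -159.4,"tz": 141,"claw": 0}]' --squeeze 10

```text
invalid input at $.steps[0]: expected keys ax, ay, az, tx, ty, tz, claw
```

Call:
play_rows --steps '[{"ax": 0,"ay": 0,"az": 0,"tx": -35,"ty": -20,"tz": 5,"claw": 0},{"ax": 0,"ay": 0,"az": 0,"tx": -75,"ty": -42,"tz": 15,"claw": 0},{"ax": 0,"ay": 0,"az": 0,"tx": -115,"ty": -65,"tz": 30,"claw": 0},{"ax": 0,"ay": 0,"az": 0,"tx": -155,"ty": -87,"tz": 50,"claw": 0},{"ax": 0,"ay": 0,"az": 0,"tx": -195,"ty": -110,"tz": 75,"claw": 0},{"ax": 0,"ay": 0,"az": 0,"tx": -235,"ty": -132,"tz": 100,"claw": 0},{"ax": 0,"ay": 0,"az": 0,"tx": -265,"ty": -149,"tz": 125,"claw": 0},{"ax": 0,"ay": 0,"az": 0,"tx": -283.6,"ty": -159.4,"tz": 141,"claw": 0},{"ax": 0,"ay": 0,"az": 0,"tx": -283.6,"ty": -159.4,"tz": 141,"claw": 0},{"ax": 0,"ay": 0,"az": 0,"tx": -283.6,"ty": -159.4,"tz": 141,"claw": 0}]' --squeeze 10

```text
clock: 1.4
position: [0.3988, 0.3718, 0.1004]
eef_rot: [[-0.963, 0.271, -0.001], [0.271, 0.963, 0.0], [0.001, -0.0, -1.0]]
ft_force: [-0.5, -0.1, 0.6]
width: 0.129
grasp_force: 0.0
```

Call:
play_rows --steps '[{"ax": 0,"ay": 0,"az": 0,"tx": 0,"ty": 0,"tz": 4,"claw": 0},{"ax": 0,"ay": 0,"az": 0,"tx": 0,"ty": 0,"tz": 8,"claw": 0},{"ax": 0,"ay": 0,"az": 0,"tx": 0,"ty": 0,"tz": 12,"claw": 0},{"ax": 0,"ay": 0,"az": 0,"tx": 0,"ty": 0,"tz": 14,"claw": 0},{"ax": 0,"ay": 0,"az": 0,"tx": 0,"ty": 0,"tz": 14.5,"claw": 0},{"ax": 0,"ay": 0,"az": 0,"tx": 0,"ty": 0,"tz": 15,"claw": 0},{"ax": 0,"ay": 0,"az": 0,"tx": 0,"ty": 0,"tz": 15.5,"claw": 0},{"ax": 0,"ay": 0,"az": 0,"tx": 0,"ty": 0,"tz": 16,"claw": 0},{"ax": 0,"ay": 0,"az": 0,"tx": 0,"ty": 0,"tz": 16,"claw": 0},{"ax": 0,"ay": 0,"az": 0,"tx": 0,"ty": 0,"tz": 16,"claw": 0}]'

```text
clock: 2.4
position: [0.399, 0.3716, 0.0844]
eef_rot: [[-0.963, 0.27, 0.0], [0.27, 0.963, 0.0], [-0.0, 0.0, -1.0]]
ft_force: [-0.1, 0.7, -0.2]
width: 0.005
grasp_force: 0.0
```

Call:
play_rows --steps '[{"ax": 0,"ay": 0,"az": 0,"tx": 0,"ty": 0,"tz": 0.3,"claw": 0},{"ax": 0,"ay": 0,"az": 0,"tx": 0,"ty": 0,"tz": 0.6,"claw": 0},{"ax": 0,"ay": 0,"az": 0,"tx": 0,"ty": 0,"tz": 0.9,"claw": 0},{"ax": 0,"ay": 0,"az": 0,"tx": 0,"ty": 0,"tz": 1.2,"claw": 0},{"ax": 0,"ay": 0,"az": 0,"tx": 0,"ty": 0,"tz": 1.5,"claw": 0},{"ax": 0,"ay": 0,"az": 0,"tx": 0,"ty": 0,"tz": 1.5,"claw": 0},{"ax": 0,"ay": 0,"az": 0,"tx": 0,"ty": 0,"tz": 1.5,"claw": 0},{"ax": 0,"ay": 0,"az": 0,"tx": 0,"ty": 0,"tz": 1.5,"claw": 0},{"ax": 0,"ay": 0,"az": 0,"tx": 0,"ty": 0,"tz": 1.5,"claw": 0},{"ax": 0,"ay": 0,"az": 0,"tx": 0,"ty": 0,"tz": 1.5,"claw": 0}]'

```text
clock: 3.4
position: [0.399, 0.3716, 0.0829]
eef_rot: [[-0.963, 0.27, 0.0], [0.27, 0.963, 0.0], [-0.0, 0.0, -1.0]]
ft_force: [-0.2, 0.4, -0.7]
width: 0.012
grasp_force: 0.0
```

Call:
play_rows --steps '[{"ax": 0,"ay": 0,"az": 0,"tx": 0,"ty": 0,"tz": 0.3,"claw": 0},{"ax": 0,"ay": 0,"az": 0,"tx": 0,"ty": 0,"tz": 0.6,"claw": 0},{"ax": 0,"ay": 0,"az": 0,"tx": 0,"ty": 0,"tz": 0.9,"claw": 0},{"ax": 0,"ay": 0,"az": 0,"tx": 0,"ty": 0,"tz": 1.2,"claw": 0},{"ax": 0,"ay": 0,"az": 0,"tx": 0,"ty": 0,"tz": 1.5,"claw": 0},{"ax": 0,"ay": 0,"az": 0,"tx": 0,"ty": 0,"tz": 1.5,"claw": 0},{"ax": 0,"ay": 0,"az": 0,"tx": 0,"ty": 0,"tz": 1.5,"claw": 0},{"ax": 0,"ay": 0,"az": 0,"tx": 0,"ty": 0,"tz": 1.5,"claw": 0},{"ax": 0,"ay": 0,"az": 0,"tx": 0,"ty": 0,"tz": 1.5,"claw": 0},{"ax": 0,"ay": 0,"az": 0,"tx": 0,"ty": 0,"tz": 1.5,"claw": 0}]'

```text
clock: 4.4
position: [0.3989, 0.3716, 0.0813]
eef_rot: [[-0.963, 0.27, -0.0], [0.27, 0.963, 0.0], [0.0, 0.0, -1.0]]
ft_force: [0.8, -0.0, -0.1]
width: 0.002
grasp_force: 0.0
```

Call:
play_rows --steps '[{"ax": 0,"ay": 0,"az": 0,"tx": 0,"ty": 0,"tz": 0.3,"claw": 0},{"ax": 0,"ay": 0,"az": 0,"tx": 0,"ty": 0,"tz": 0.6,"claw": 0},{"ax": 0,"ay": 0,"az": 0,"tx": 0,"ty": 0,"tz": 0.9,"claw": 0},{"ax": 0,"ay": 0,"az": 0,"tx": 0,"ty": 0,"tz": 1.2,"claw": 0},{"ax": 0,"ay": 0,"az": 0,"tx": 0,"ty": 0,"tz": 1.5,"claw": 0},{"ax": 0,"ay": 0,"az": 0,"tx": 0,"ty": 0,"tz": 1.5,"claw": 0},{"ax": 0,"ay": 0,"az": 0,"tx": 0,"ty": 0,"tz": 1.5,"claw": 0},{"ax": 0,"ay": 0,"az": 0,"tx": 0,"ty": 0,"tz": 1.5,"claw": 0},{"ax": 0,"ay": 0,"az": 0,"tx": 0,"ty": 0,"tz": 1.5,"claw": 0},{"ax": 0,"ay": 0,"az": 0,"tx": 0,"ty": 0,"tz": 1.5,"claw": 0}]'

```text
clock: 5.4
position: [0.399, 0.3717, 0.0806]
eef_rot: [[-0.963, 0.27, 0.0], [0.27, 0.963, 0.001], [-0.0, 0.001, -1.0]]
ft_force: [-2.0, -1.3, 10.2]
width: 0.005
grasp_force: 4.7
```

Call:
play_rows --steps '[{"ax": 0,"ay": 0,"az": 0,"tx": 0,"ty": 0,"tz": -2,"claw": 0},{"ax": 0,"ay": 0,"az": 0,"tx": 0,"ty": 0,"tz": -10,"claw": 0},{"ax": 0,"ay": 0,"az": 0,"tx": -1,"ty": -30,"tz": -10,"claw": 0},{"ax": 0,"ay": 0,"az": 0,"tx": -2,"ty": -65,"tz": -10,"claw": 0},{"ax": 0,"ay": 0,"az": 0,"tx": -3.2,"ty": -92.4,"tz": -10,"claw": 0},{"ax": 0,"ay": 0,"az": 0,"tx": -3.2,"ty": -92.4,"tz": -10,"claw": 0},{"ax": 0,"ay": 0,"az": 0,"tx": -3.2,"ty": -92.4,"tz": -7,"claw": 0},{"ax": 0,"ay": 0,"az": 0,"tx": -3.2,"ty": -92.4,"tz": -4,"claw": 0},{"ax": 0,"ay": 0,"az": 0,"tx": -3.2,"ty": -92.4,"tz": -2.5,"claw": 0},{"ax": 0,"ay": 0,"az": 0,"tx": -3.2,"ty": -92.4,"tz": -2.5,"claw": 0}]'

```text
clock: 6.4
position: [0.3769, 0.2824, 0.0819]
eef_rot: [[-0.963, 0.269, -0.0], [0.269, 0.963, -0.0], [0.0, -0.0, -1.0]]
ft_force: [-0.7, -0.6, 0.4]
width: 0.005
grasp_force: 0.0
```

Call:
play_rows --steps '[{"ax": 0,"ay": 0,"az": 0,"tx": 0,"ty": 0,"tz": 0.3,"claw": 0},{"ax": 0,"ay": 0,"az": 0,"tx": 0,"ty": 0,"tz": 0.6,"claw": 0},{"ax": 0,"ay": 0,"az": 0,"tx": 0,"ty": 0,"tz": 0.9,"claw": 0},{"ax": 0,"ay": 0,"az": 0,"tx": 0,"ty": 0,"tz": 1.2,"claw": 0},{"ax": 0,"ay": 0,"az": 0,"tx": 0,"ty": 0,"tz": 1.5,"claw": 0},{"ax": 0,"ay": 0,"az": 0,"tx": 0,"ty": 0,"tz": 1.7,"claw": 0},{"ax": 0,"ay": 0,"az": 0,"tx": 0,"ty": 0,"tz": 1.9,"claw": 0},{"ax": 0,"ay": 0,"az": 0,"tx": 0,"ty": 0,"tz": 2.1,"claw": 0},{"ax": 0,"ay": 0,"az": 0,"tx": 0,"ty": 0,"tz": 2.1,"claw": 0},{"ax": 0,"ay": 0,"az": 0,"tx": 0,"ty": 0,"tz": 2.1,"claw": 0}]'

```text
clock: 7.4
position: [0.377, 0.2817, 0.0802]
eef_rot: [[-0.963, 0.27, -0.0], [0.27, 0.963, -0.0], [0.0, -0.0, -1.0]]
ft_force: [-0.3, -0.3, 0.6]
width: 0.008
grasp_force: 0.0
```

Call:
play_rows --steps '[{"ax": 0,"ay": 0,"az": 0,"tx": 0,"ty": 0,"tz": 0.3,"claw": 0},{"ax": 0,"ay": 0,"az": 0,"tx": 0,"ty": 0,"tz": 0.6,"claw": 0},{"ax": 0,"ay": 0,"az": 0,"tx": 0,"ty": 0,"tz": 0.9,"claw": 0},{"ax": 0,"ay": 0,"az": 0,"tx": 0,"ty": 0,"tz": 1.2,"claw": 0},{"ax": 0,"ay": 0,"az": 0,"tx": 0,"ty": 0,"tz": 1.5,"claw": 0},{"ax": 0,"ay": 0,"az": 0,"tx": 0,"ty": 0,"tz": 1.5,"claw": 0},{"ax": 0,"ay": 0,"az": 0,"tx": 0,"ty": 0,"tz": 1.5,"claw": 0},{"ax": 0,"ay": 0,"az": 0,"tx": 0,"ty": 0,"tz": 1.5,"claw": 0},{"ax": 0,"ay": 0,"az": 0,"tx": 0,"ty": 0,"tz": 1.5,"claw": 0},{"ax": 0,"ay": 0,"az": 0,"tx": 0,"ty": 0,"tz": 1.5,"claw": 0}]'

```text
clock: 8.4
position: [0.377, 0.2818, 0.0787]
eef_rot: [[-0.963, 0.27, -0.0], [0.27, 0.963, 0.0], [0.0, 0.0, -1.0]]
ft_force: [-0.8, -0.1, -0.1]
width: 0.005
grasp_force: 0.0
```

Call:
play_rows --steps '[{"ax": 0,"ay": 0,"az": 0,"tx": 0,"ty": 0,"tz": 0.2,"claw": 0},{"ax": 0,"ay": 0,"az": 0,"tx": 0,"ty": 0,"tz": 0.4,"claw": 0},{"ax": 0,"ay": 0,"az": 0,"tx": 0,"ty": 0,"tz": 0.6,"claw": 0},{"ax": 0,"ay": 0,"az": 0,"tx": 0,"ty": 0,"tz": 0.8,"claw": 0},{"ax": 0,"ay": 0,"az": 0,"tx": 0,"ty": 0,"tz": 1.0,"claw": 0},{"ax": 0,"ay": 0,"az": 0,"tx": 0,"ty": 0,"tz": 1.2,"claw": 0},{"ax": 0,"ay": 0,"az": 0,"tx": 0,"ty": 0,"tz": 1.2,"claw": 0},{"ax": 0,"ay": 0,"az": 0,"tx": 0,"ty": 0,"tz": 1.2,"claw": 0},{"ax": 0,"ay": 0,"az": 0,"tx": 0,"ty": 0,"tz": 1.2,"claw": 0},{"ax": 0,"ay": 0,"az": 0,"tx": 0,"ty": 0,"tz": 1.2,"claw": 0}]'

```text
clock: 9.4
position: [0.377, 0.2817, 0.0776]
eef_rot: [[-0.963, 0.27, 0.0], [0.27, 0.963, 0.0], [-0.0, 0.0, -1.0]]
ft_force: [-0.5, -1.3, 2.0]
width: 0.008
grasp_force: 1.0
```

Call:
play_rows --steps '[{"ax": 0,"ay": 0,"az": 0,"tx": 0,"ty": 0,"tz": 0.1,"claw": 0},{"ax": 0,"ay": 0,"az": 0,"tx": 0,"ty": 0,"tz": 0.2,"claw": 0},{"ax": 0,"ay": 0,"az": 0,"tx": 0,"ty": 0,"tz": 0.2,"claw": 0},{"ax": 0,"ay": 0,"az": 0,"tx": 0,"ty": 0,"tz": 0.2,"claw": 0},{"ax": 0,"ay": 0,"az": 0,"tx": 0,"ty": 0,"tz": 0.2,"claw": 0},{"ax": 0,"ay": 0,"az": 0,"tx": 0,"ty": 0,"tz": 0.2,"claw": 0},{"ax": 0,"ay": 0,"az": 0,"tx": 0,"ty": 0,"tz": 0.2,"claw": 0},{"ax": 0,"ay": 0,"az": 0,"tx": 0,"ty": 0,"tz": 0.2,"claw": 0},{"ax": 0,"ay": 0,"az": 0,"tx": 0,"ty": 0,"tz": 0.2,"claw": 0},{"ax": 0,"ay": 0,"az": 0,"tx": 0,"ty": 0,"tz": 0.2,"claw": 0}]'

```text
clock: 10.4
position: [0.3771, 0.2818, 0.0774]
eef_rot: [[-0.963, 0.27, 0.0], [0.27, 0.963, 0.0], [-0.0, 0.0, -1.0]]
ft_force: [-2.0, -1.7, 4.8]
width: 0.006
grasp_force: 2.4
```

```bash
python3 - <<'E'
from h import *
for n in("top","scene"):cv2.imwrite(f"pics/{n}1.png",ctrl.grab_frame(n)[...,::-1])
T=cv2.imread("pics/top1.png");S=cv2.imread("pics/scene1.png")
T0=cv2.imread("pics/top0.png");S0=cv2.imread("pics/scene0.png")
tp=[(305.8,242.5),(350,257.3),(336.3,302.3),(291,287)];sp=[(307,205),(333.7,186.7),(366.7,203.3),(340.3,223.7)]
print([(cen(T,p,5)-cen(T0,p,5)).round(2).tolist() for p in tp]);print([(cen(S,p,3)-cen(S0,p,3)).round(2).tolist() for p in sp])
a=T[200:340,240:400];b=S[150:270,270:410]
o=np.zeros((350,800,3),np.uint8);o[:,:400]=cv2.resize(a,(400,350));o[:343,400:]=cv2.resize(b,(400,343));cv2.imwrite("pics/z1.png",o)
E
```

```text
[[0.2, -0.19], [0.1, 0.2], [nan, nan], [2.49, 0.95]]
[[0.15, -1.24], [0.66, -0.38], [nan, nan], [0.42, -0.25]]h.py:8: RuntimeWarning: invalid value encountered in divide
  y,x=np.mgrid[v-r:v+r+1,u-r:u+r+1];return np.array([(w*x).sum(),(w*y).sum()])/w.sum()
```

View pics/z1.png

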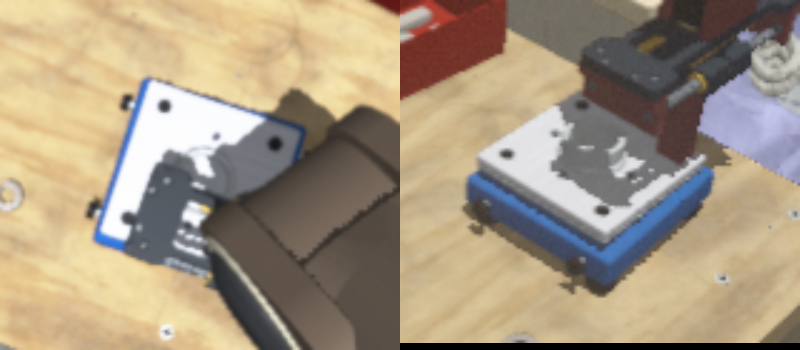

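Call:
play_rows --steps '[{"ax": 0,"ay": 0,"az": 0,"tx": 0,"ty": 0,"tz": -3,"claw": 0},{"ax": 0,"ay": 0,"az": 0,"tx": 0,"ty": 0,"tz": -12,"claw": 0},{"ax": 0,"ay": 0,"az": 0,"tx": 3,"ty": 30,"tz": -12,"claw": 0},{"ax": 0,"ay": 0,"az": 0,"tx": 3,"ty": 60,"tz": -12,"claw": 0},{"ax": 0,"ay": 0,"az": 0,"tx": -3,"ty": 86,"tz": -12,"claw": 0},{"ax": 0,"ay": 0,"az": 0,"tx": -3,"ty": 86,"tz": -9,"claw": 0},{"ax": 0,"ay": 0,"az": 0,"tx": -3,"ty": 86,"tz": -6,"claw": 0},{"ax": 0,"ay": 0,"az": 0,"tx": -3,"ty": 86,"tz": -4.5,"claw": 0},{"ax": 0,"ay": 0,"az": 0,"tx": -3,"ty": 86,"tz": -4,"claw": 0},{"ax": 0,"ay": 0,"az": 0,"tx": -3,"ty": 86,"tz": -3.8,"claw": 0}]'

```text
clock: 11.5
position: [0.4031, 0.363, 0.0812]
eef_rot: [[-0.963, 0.271, -0.0], [0.271, 0.963, -0.0], [0.0, -0.0, -1.0]]
ft_force: [-1.3, -0.6, 0.1]
width: 0.006
grasp_force: 0.0
```

Call:
play_rows --steps '[{"ax": 0,"ay": 0,"az": 0,"tx": 0,"ty": 0,"tz": 0.2,"claw": 0},{"ax": 0,"ay": 0,"az": 0,"tx": 0,"ty": 0,"tz": 0.4,"claw": 0},{"ax": 0,"ay": 0,"az": 0,"tx": 0,"ty": 0,"tz": 0.6,"claw": 0},{"ax": 0,"ay": 0,"az": 0,"tx": 0,"ty": 0,"tz": 0.8,"claw": 0},{"ax": 0,"ay": 0,"az": 0,"tx": 0,"ty": 0,"tz": 1.0,"claw": 0},{"ax": 0,"ay": 0,"az": 0,"tx": 0,"ty": 0,"tz": 1.1,"claw": 0},{"ax": 0,"ay": 0,"az": 0,"tx": 0,"ty": 0,"tz": 1.2,"claw": 0},{"ax": 0,"ay": 0,"az": 0,"tx": 0,"ty": 0,"tz": 1.2,"claw": 0},{"ax": 0,"ay": 0,"az": 0,"tx": 0,"ty": 0,"tz": 1.2,"claw": 0},{"ax": 0,"ay": 0,"az": 0,"tx": 0,"ty": 0,"tz": 1.2,"claw": 0}]'

```text
clock: 12.5
position: [0.4033, 0.3636, 0.0805]
eef_rot: [[-0.963, 0.271, 0.0], [0.271, 0.963, 0.0], [-0.0, 0.0, -1.0]]
ft_force: [-1.0, -2.2, 8.2]
width: 0.006
grasp_force: 3.9
```

Call:
play_rows --steps '[{"ax": 0,"ay": 0,"az": 0,"tx": 0,"ty": 0,"tz": 0.1,"claw": 0},{"ax": 0,"ay": 0,"az": 0,"tx": 0,"ty": 0,"tz": 0.2,"claw": 0},{"ax": 0,"ay": 0,"az": 0,"tx": 0,"ty": 0,"tz": 0.3,"claw": 0},{"ax": 0,"ay": 0,"az": 0,"tx": 0,"ty": 0,"tz": 0.4,"claw": 0},{"ax": 0,"ay": 0,"az": 0,"tx": 0,"ty": 0,"tz": 0.5,"claw": 0},{"ax": 0,"ay": 0,"az": 0,"tx": 0,"ty": 0,"tz": 0.6,"claw": 0},{"ax": 0,"ay": 0,"az": 0,"tx": 0,"ty": 0,"tz": 0.7,"claw": 0},{"ax": 0,"ay": 0,"az": 0,"tx": 0,"ty": 0,"tz": 0.8,"claw": 0},{"ax": 0,"ay": 0,"az": 0,"tx": 0,"ty": 0,"tz": 0.9,"claw": 0},{"ax": 0,"ay": 0,"az": 0,"tx": 0,"ty": 0,"tz": 1.0,"claw": 0}]'

```text
clock: 13.5
position: [0.4034, 0.3637, 0.0802]
eef_rot: [[-0.963, 0.271, 0.0], [0.271, 0.963, 0.0], [-0.0, 0.001, -1.0]]
ft_force: [-2.8, -4.2, 15.8]
width: 0.005
grasp_force: 7.9
```

Call:
play_rows --steps '[{"ax": 0,"ay": 0,"az": 0,"tx": 0,"ty": 0,"tz": 0.1,"claw": 0},{"ax": 0,"ay": 0,"az": 0,"tx": 0,"ty": 0,"tz": 0.2,"claw": 0},{"ax": 0,"ay": 0,"az": 0,"tx": 0,"ty": 0,"tz": 0.3,"claw": 0},{"ax": 0,"ay": 0,"az": 0,"tx": 0,"ty": 0,"tz": 0.4,"claw": 0},{"ax": 0,"ay": 0,"az": 0,"tx": 0,"ty": 0,"tz": 0.5,"claw": 0},{"ax": 0,"ay": 0,"az": 0,"tx": 0,"ty": 0,"tz": 0.6,"claw": 0},{"ax": 0,"ay": 0,"az": 0,"tx": 0,"ty": 0,"tz": 0.6,"claw": 0},{"ax": 0,"ay": 0,"az": 0,"tx": 0,"ty": 0,"tz": 0.6,"claw": 0},{"ax": 0,"ay": 0,"az": 0,"tx": 0,"ty": 0,"tz": 0.6,"claw": 0},{"ax": 0,"ay": 0,"az": 0,"tx": 0,"ty": 0,"tz": 0.6,"claw": 0}]'

```text
clock: 14.5
position: [0.4034, 0.3638, 0.08]
eef_rot: [[-0.963, 0.271, 0.0], [0.271, 0.963, 0.001], [-0.0, 0.001, -1.0]]
ft_force: [-4.1, -4.6, 18.8]
width: 0.005
grasp_force: 9.2
```

Call:
play_rows --steps '[{"ax": 0,"ay": 0,"az": 0,"tx": 0,"ty": 0,"tz": 0.1,"claw": 0},{"ax": 0,"ay": 0,"az": 0,"tx": 0,"ty": 0,"tz": 0.2,"claw": 0},{"ax": 0,"ay": 0,"az": 0,"tx": 0,"ty": 0,"tz": 0.3,"claw": 0},{"ax": 0,"ay": 0,"az": 0,"tx": 0,"ty": 0,"tz": 0.4,"claw": 0},{"ax": 0,"ay": 0,"az": 0,"tx": 0,"ty": 0,"tz": 0.5,"claw": 0},{"ax": 0,"ay": 0,"az": 0,"tx": 0,"ty": 0,"tz": 0.6,"claw": 0},{"ax": 0,"ay": 0,"az": 0,"tx": 0,"ty": 0,"tz": 0.6,"claw": 0},{"ax": 0,"ay": 0,"az": 0,"tx": 0,"ty": 0,"tz": 0.6,"claw": 0},{"ax": 0,"ay": 0,"az": 0,"tx": 0,"ty": 0,"tz": 0.6,"claw": 0},{"ax": 0,"ay": 0,"az": 0,"tx": 0,"ty": 0,"tz": 0.6,"claw": 0}]'

```text
clock: 15.5
position: [0.4033, 0.3637, 0.0794]
eef_rot: [[-0.963, 0.271, 0.0], [0.271, 0.963, 0.001], [-0.0, 0.001, -1.0]]
ft_force: [-4.3, -5.1, 18.9]
width: 0.002
grasp_force: 9.3
```

Call:
play_rows --steps '[{"ax": 0,"ay": 0,"az": 0,"tx": 0,"ty": 0,"tz": 0.15,"claw": 0},{"ax": 0,"ay": 0,"az": 0,"tx": 0,"ty": 0,"tz": 0.3,"claw": 0},{"ax": 0,"ay": 0,"az": 0,"tx": 0,"ty": 0,"tz": 0.45,"claw": 0},{"ax": 0,"ay": 0,"az": 0,"tx": 0,"ty": 0,"tz": 0.6,"claw": 0},{"ax": 0,"ay": 0,"az": 0,"tx": 0,"ty": 0,"tz": 0.75,"claw": 0},{"ax": 0,"ay": 0,"az": 0,"tx": 0,"ty": 0,"tz": 0.9,"claw": 0},{"ax": 0,"ay": 0,"az": 0,"tx": 0,"ty": 0,"tz": 0.9,"claw": 0},{"ax": 0,"ay": 0,"az": 0,"tx": 0,"ty": 0,"tz": 0.9,"claw": 0},{"ax": 0,"ay": 0,"az": 0,"tx": 0,"ty": 0,"tz": 0.9,"claw": 0},{"ax": 0,"ay": 0,"az": 0,"tx": 0,"ty": 0,"tz": 0.9,"claw": 0}]'

```text
clock: 16.5
position: [0.4033, 0.3638, 0.0785]
eef_rot: [[-0.963, 0.271, 0.0], [0.271, 0.963, 0.001], [-0.0, 0.001, -1.0]]
ft_force: [-4.0, -4.5, 18.2]
width: 0.006
grasp_force: 9.6
```

Call:
play_rows --steps '[{"ax": 0,"ay": 0,"az": 0,"tx": 0,"ty": 0,"tz": 0.1,"claw": 0},{"ax": 0,"ay": 0,"az": 0,"tx": 0,"ty": 0,"tz": 0.2,"claw": 0},{"ax": 0,"ay": 0,"az": 0,"tx": 0,"ty": 0,"tz": 0.3,"claw": 0},{"ax": 0,"ay": 0,"az": 0,"tx": 0,"ty": 0,"tz": 0.4,"claw": 0},{"ax": 0,"ay": 0,"az": 0,"tx": 0,"ty": 0,"tz": 0.5,"claw": 0},{"ax": 0,"ay": 0,"az": 0,"tx": 0,"ty": 0,"tz": 0.6,"claw": 0},{"ax": 0,"ay": 0,"az": 0,"tx": 0,"ty": 0,"tz": 0.7,"claw": 0},{"ax": 0,"ay": 0,"az": 0,"tx": 0,"ty": 0,"tz": 0.7,"claw": 0},{"ax": 0,"ay": 0,"az": 0,"tx": 0,"ty": 0,"tz": 0.7,"claw": 0},{"ax": 0,"ay": 0,"az": 0,"tx": 0,"ty": 0,"tz": 0.7,"claw": 0}]'

```text
clock: 17.5
position: [0.4032, 0.3637, 0.0778]
eef_rot: [[-0.963, 0.271, 0.0], [0.271, 0.963, 0.001], [-0.0, 0.001, -1.0]]
ft_force: [-4.6, -5.2, 19.2]
width: 0.006
grasp_force: 9.8
```

Call:
play_rows --steps '[{"ax": 0,"ay": 0,"az": 0,"tx": 0,"ty": 0,"tz": -2,"claw": 0},{"ax": 0,"ay": 0,"az": 0,"tx": 0,"ty": 0,"tz": -12,"claw": 0},{"ax": 0,"ay": 0,"az": 0,"tx": 6,"ty": -26,"tz": -12,"claw": 0},{"ax": 0,"ay": 0,"az": 0,"tx": 6,"ty": -60,"tz": -12,"claw": 0},{"ax": 0,"ay": 0,"az": 0,"tx": 3,"ty": -86,"tz": -12,"claw": 0},{"ax": 0,"ay": 0,"az": 0,"tx": 3,"ty": -86,"tz": -12,"claw": 0},{"ax": 0,"ay": 0,"az": 0,"tx": 3,"ty": -86,"tz": -7,"claw": 0},{"ax": 0,"ay": 0,"az": 0,"tx": 3,"ty": -86,"tz": -4,"claw": 0},{"ax": 0,"ay": 0,"az": 0,"tx": 3,"ty": -86,"tz": -2.5,"claw": 0},{"ax": 0,"ay": 0,"az": 0,"tx": 3,"ty": -86,"tz": -2.5,"claw": 0}]'

```text
clock: 18.5
position: [0.3769, 0.2824, 0.0782]
eef_rot: [[-0.963, 0.269, -0.0], [0.269, 0.963, -0.0], [0.0, -0.0, -1.0]]
ft_force: [0.1, 0.2, -0.2]
width: 0.006
grasp_force: 0.0
```

Call:
play_rows --steps '[{"ax": 0,"ay": 0,"az": 0,"tx": 0,"ty": 0,"tz": 0.1,"claw": 0},{"ax": 0,"ay": 0,"az": 0,"tx": 0,"ty": 0,"tz": 0.3,"claw": 0},{"ax": 0,"ay": 0,"az": 0,"tx": 0,"ty": 0,"tz": 0.5,"claw": 0},{"ax": 0,"ay": 0,"az": 0,"tx": 0,"ty": 0,"tz": 0.7,"claw": 0},{"ax": 0,"ay": 0,"az": 0,"tx": 0,"ty": 0,"tz": 0.9,"claw": 0},{"ax": 0,"ay": 0,"az": 0,"tx": 0,"ty": 0,"tz": 1.1,"claw": 0},{"ax": 0,"ay": 0,"az": 0,"tx": 0,"ty": 0,"tz": 1.1,"claw": 0},{"ax": 0,"ay": 0,"az": 0,"tx": 0,"ty": 0,"tz": 1.1,"claw": 0},{"ax": 0,"ay": 0,"az": 0,"tx": 0,"ty": 0,"tz": 1.1,"claw": 0},{"ax": 0,"ay": 0,"az": 0,"tx": 0,"ty": 0,"tz": 1.1,"claw": 0}]'

```text
clock: 19.5
position: [0.3771, 0.2818, 0.0776]
eef_rot: [[-0.963, 0.27, 0.0], [0.27, 0.963, 0.0], [-0.0, 0.0, -1.0]]
ft_force: [0.6, -0.0, 0.8]
width: 0.008
grasp_force: 0.2
```

Call:
play_rows --steps '[{"ax": 0,"ay": 0,"az": 0,"tx": 0,"ty": 0,"tz": 0.1,"claw": 0},{"ax": 0,"ay": 0,"az": 0,"tx": 0,"ty": 0,"tz": 0.2,"claw": 0},{"ax": 0,"ay": 0,"az": 0,"tx": 0,"ty": 0,"tz": 0.3,"claw": 0},{"ax": 0,"ay": 0,"az": 0,"tx": 0,"ty": 0,"tz": 0.3,"claw": 0},{"ax": 0,"ay": 0,"az": 0,"tx": 0,"ty": 0,"tz": 0.3,"claw": 0},{"ax": 0,"ay": 0,"az": 0,"tx": 0,"ty": 0,"tz": 0.3,"claw": 0},{"ax": 0,"ay": 0,"az": 0,"tx": 0,"ty": 0,"tz": 0.3,"claw": 0},{"ax": 0,"ay": 0,"az": 0,"tx": 0,"ty": 0,"tz": 0.3,"claw": 0},{"ax": 0,"ay": 0,"az": 0,"tx": 0,"ty": 0,"tz": 0.3,"claw": 0},{"ax": 0,"ay": 0,"az": 0,"tx": 0,"ty": 0,"tz": 0.3,"claw": 0}]'

```text
clock: 20.5
position: [0.3771, 0.2818, 0.0773]
eef_rot: [[-0.963, 0.27, 0.0], [0.27, 0.963, 0.0], [-0.0, 0.0, -1.0]]
ft_force: [-0.3, -0.4, 3.5]
width: 0.004
grasp_force: 1.8
```

Call:
play_rows --steps '[{"ax": 0,"ay": 0,"az": 0,"tx": 0,"ty": 0,"tz": -3,"claw": 0},{"ax": 0,"ay": 0,"az": 0,"tx": 0,"ty": 0,"tz": -12,"claw": 0},{"ax": 0,"ay": 0,"az": 0,"tx": 3,"ty": 30,"tz": -12,"claw": 0},{"ax": 0,"ay": 0,"az": 0,"tx": 3,"ty": 60,"tz": -12,"claw": 0},{"ax": 0,"ay": 0,"az": 0,"tx": -3,"ty": 86,"tz": -12,"claw": 0},{"ax": 0,"ay": 0,"az": 0,"tx": -3,"ty": 86,"tz": -10,"claw": 0},{"ax": 0,"ay": 0,"az": 0,"tx": -3,"ty": 86,"tz": -6,"claw": 0},{"ax": 0,"ay": 0,"az": 0,"tx": -3,"ty": 86,"tz": -3,"claw": 0},{"ax": 0,"ay": 0,"az": 0,"tx": -3,"ty": 86,"tz": -1.5,"claw": 0},{"ax": 0,"ay": 0,"az": 0,"tx": -3,"ty": 86,"tz": -1.3,"claw": 0}]'

```text
clock: 21.5
position: [0.4029, 0.3627, 0.0785]
eef_rot: [[-0.963, 0.271, -0.001], [0.271, 0.963, -0.001], [0.0, -0.001, -1.0]]
ft_force: [-0.6, -1.1, 1.8]
width: 0.004
grasp_force: 0.6
```

Call:
play_rows --steps '[{"ax": 0,"ay": 0,"az": 0,"tx": 0,"ty": 0,"tz": 0.2,"claw": 0},{"ax": 0,"ay": 0,"az": 0,"tx": 0,"ty": 0,"tz": 0.4,"claw": 0},{"ax": 0,"ay": 0,"az": 0,"tx": 0,"ty": 0,"tz": 0.6,"claw": 0},{"ax": 0,"ay": 0,"az": 0,"tx": 0,"ty": 0,"tz": 0.8,"claw": 0},{"ax": 0,"ay": 0,"az": 0,"tx": 0,"ty": 0,"tz": 1.0,"claw": 0},{"ax": 0,"ay": 0,"az": 0,"tx": 0,"ty": 0,"tz": 1.1,"claw": 0},{"ax": 0,"ay": 0,"az": 0,"tx": 0,"ty": 0,"tz": 1.2,"claw": 0},{"ax": 0,"ay": 0,"az": 0,"tx": 0,"ty": 0,"tz": 1.2,"claw": 0},{"ax": 0,"ay": 0,"az": 0,"tx": 0,"ty": 0,"tz": 1.2,"claw": 0},{"ax": 0,"ay": 0,"az": 0,"tx": 0,"ty": 0,"tz": 1.2,"claw": 0}]'

```text
clock: 22.5
position: [0.4033, 0.3635, 0.0781]
eef_rot: [[-0.963, 0.271, 0.0], [0.271, 0.963, -0.0], [-0.0, -0.0, -1.0]]
ft_force: [-2.1, -3.6, 10.0]
width: 0.004
grasp_force: 5.0
```

Call:
play_rows --steps '[{"ax": 0,"ay": 0,"az": 0,"tx": 0,"ty": 0,"tz": 0.2,"claw": 0},{"ax": 0,"ay": 0,"az": 0,"tx": 0,"ty": 0,"tz": 0.4,"claw": 0},{"ax": 0,"ay": 0,"az": 0,"tx": 0,"ty": 0,"tz": 0.6,"claw": 0},{"ax": 0,"ay": 0,"az": 0,"tx": 0,"ty": 0,"tz": 0.8,"claw": 0},{"ax": 0,"ay": 0,"az": 0,"tx": 0,"ty": 0,"tz": 1.0,"claw": 0},{"ax": 0,"ay": 0,"az": 0,"tx": 0,"ty": 0,"tz": 1.2,"claw": 0},{"ax": 0,"ay": 0,"az": 0,"tx": 0,"ty": 0,"tz": 1.4,"claw": 0},{"ax": 0,"ay": 0,"az": 0,"tx": 0,"ty": 0,"tz": 1.5,"claw": 0},{"ax": 0,"ay": 0,"az": 0,"tx": 0,"ty": 0,"tz": 1.6,"claw": 0},{"ax": 0,"ay": 0,"az": 0,"tx": 0,"ty": 0,"tz": 1.6,"claw": 0}]'

```text
clock: 23.5
position: [0.4033, 0.3635, 0.0775]
eef_rot: [[-0.963, 0.271, 0.0], [0.271, 0.963, 0.0], [-0.0, 0.0, -1.0]]
ft_force: [-4.6, -6.1, 20.0]
width: 0.008
grasp_force: 10.0
```

Call:
play_rows --steps '[{"ax": 0,"ay": 0,"az": 0,"tx": 0,"ty": 0,"tz": 0.1,"claw": 0},{"ax": 0,"ay": 0,"az": 0,"tx": 0,"ty": 0,"tz": 0.2,"claw": 0},{"ax": 0,"ay": 0,"az": 0,"tx": 0,"ty": 0,"tz": 0.2,"claw": 0},{"ax": 0,"ay": 0,"az": 0,"tx": 0,"ty": 0,"tz": 0.2,"claw": 0},{"ax": 0,"ay": 0,"az": 0,"tx": 0,"ty": 0,"tz": 0.2,"claw": 0},{"ax": 0,"ay": 0,"az": 0,"tx": 0,"ty": 0,"tz": 0,"claw": 0},{"ax": 0,"ay": 0,"az": 0,"tx": 0,"ty": 0,"tz": -1,"claw": 0},{"ax": 0,"ay": 0,"az": 0,"tx": 0,"ty": 0,"tz": -1.4,"claw": 0},{"ax": 0,"ay": 0,"az": 0,"tx": 0,"ty": 0,"tz": -1.4,"claw": 0},{"ax": 0,"ay": 0,"az": 0,"tx": 0,"ty": 0,"tz": -1.4,"claw": 0}]'

```text
clock: 24.5
position: [0.4032, 0.3635, 0.0777]
eef_rot: [[-0.963, 0.271, 0.0], [0.271, 0.963, -0.0], [-0.0, -0.0, -1.0]]
ft_force: [-1.4, -2.7, 7.3]
width: 0.004
grasp_force: 3.8
```

Call:
play_rows --steps '[{"ax": 0,"ay": 0,"az": 0,"tx": 0,"ty": 0,"tz": -3,"claw": 0},{"ax": 0,"ay": 0,"az": 0,"tx": 0,"ty": 0,"tz": -28,"claw": 0},{"ax": 0,"ay": 0,"az": 0,"tx": -10,"ty": 9,"tz": -30,"claw": 0},{"ax": 0,"ay": 0,"az": 0,"tx": -45,"ty": 9,"tz": -30,"claw": 0},{"ax": 0,"ay": 0,"az": 0,"tx": -85,"ty": 9,"tz": -30,"claw": 0},{"ax": 0,"ay": 0,"az": 0,"tx": -85,"ty": 9,"tz": -25,"claw": 0},{"ax": 0,"ay": 0,"az": 0,"tx": -85,"ty": 9,"tz": -12,"claw": 0},{"ax": 0,"ay": 0,"az": 0,"tx": -85,"ty": 9,"tz": -5,"claw": 0},{"ax": 0,"ay": 0,"az": 0,"tx": -85,"ty": 9,"tz": -2.5,"claw": 0},{"ax": 0,"ay": 0,"az": 0,"tx": -85,"ty": 9,"tz": -2.2,"claw": 0}]'

```text
clock: 25.5
position: [0.4862, 0.3498, 0.0786]
eef_rot: [[-0.963, 0.269, -0.001], [0.269, 0.963, -0.001], [0.001, -0.001, -1.0]]
ft_force: [-0.3, 0.3, -0.3]
width: 0.001
grasp_force: 0.0
```

Call:
play_rows --steps '[{"ax": 0,"ay": 0,"az": 0,"tx": 0,"ty": 0,"tz": 0.2,"claw": 0},{"ax": 0,"ay": 0,"az": 0,"tx": 0,"ty": 0,"tz": 0.4,"claw": 0},{"ax": 0,"ay": 0,"az": 0,"tx": 0,"ty": 0,"tz": 0.6,"claw": 0},{"ax": 0,"ay": 0,"az": 0,"tx": 0,"ty": 0,"tz": 0.8,"claw": 0},{"ax": 0,"ay": 0,"az": 0,"tx": 0,"ty": 0,"tz": 1.0,"claw": 0},{"ax": 0,"ay": 0,"az": 0,"tx": 0,"ty": 0,"tz": 1.2,"claw": 0},{"ax": 0,"ay": 0,"az": 0,"tx": 0,"ty": 0,"tz": 1.4,"claw": 0},{"ax": 0,"ay": 0,"az": 0,"tx": 0,"ty": 0,"tz": 1.4,"claw": 0},{"ax": 0,"ay": 0,"az": 0,"tx": 0,"ty": 0,"tz": 1.4,"claw": 0},{"ax": 0,"ay": 0,"az": 0,"tx": 0,"ty": 0,"tz": 1.4,"claw": 0}]'

```text
clock: 26.5
position: [0.4875, 0.3494, 0.0779]
eef_rot: [[-0.963, 0.27, 0.0], [0.27, 0.963, 0.0], [-0.0, 0.0, -1.0]]
ft_force: [0.3, -0.3, -0.1]
width: 0.007
grasp_force: 0.0
```

Call:
play_rows --steps '[{"ax": 0,"ay": 0,"az": 0,"tx": 0,"ty": 0,"tz": 0.1,"claw": 0},{"ax": 0,"ay": 0,"az": 0,"tx": 0,"ty": 0,"tz": 0.2,"claw": 0},{"ax": 0,"ay": 0,"az": 0,"tx": 0,"ty": 0,"tz": 0.3,"claw": 0},{"ax": 0,"ay": 0,"az": 0,"tx": 0,"ty": 0,"tz": 0.4,"claw": 0},{"ax": 0,"ay": 0,"az": 0,"tx": 0,"ty": 0,"tz": 0.5,"claw": 0},{"ax": 0,"ay": 0,"az": 0,"tx": 0,"ty": 0,"tz": 0.6,"claw": 0},{"ax": 0,"ay": 0,"az": 0,"tx": 0,"ty": 0,"tz": 0.6,"claw": 0},{"ax": 0,"ay": 0,"az": 0,"tx": 0,"ty": 0,"tz": 0.6,"claw": 0},{"ax": 0,"ay": 0,"az": 0,"tx": 0,"ty": 0,"tz": 0.6,"claw": 0},{"ax": 0,"ay": 0,"az": 0,"tx": 0,"ty": 0,"tz": 0.6,"claw": 0}]'

```text
clock: 27.5
position: [0.4875, 0.3494, 0.0774]
eef_rot: [[-0.963, 0.27, 0.0], [0.27, 0.963, 0.0], [-0.0, 0.0, -1.0]]
ft_force: [-0.1, -0.8, 2.1]
width: 0.007
grasp_force: 0.9
```

Call:
play_rows --steps '[{"ax": 0,"ay": 0,"az": 0,"tx": 0,"ty": 0,"tz": 0.1,"claw": 0},{"ax": 0,"ay": 0,"az": 0,"tx": 0,"ty": 0,"tz": 0.2,"claw": 0},{"ax": 0,"ay": 0,"az": 0,"tx": 0,"ty": 0,"tz": 0.25,"claw": 0},{"ax": 0,"ay": 0,"az": 0,"tx": 0,"ty": 0,"tz": 0.25,"claw": 0},{"ax": 0,"ay": 0,"az": 0,"tx": 0,"ty": 0,"tz": 0.25,"claw": 0},{"ax": 0,"ay": 0,"az": 0,"tx": 0,"ty": 0,"tz": 0.25,"claw": 0},{"ax": 0,"ay": 0,"az": 0,"tx": 0,"ty": 0,"tz": 0.25,"claw": 0},{"ax": 0,"ay": 0,"az": 0,"tx": 0,"ty": 0,"tz": 0.25,"claw": 0},{"ax": 0,"ay": 0,"az": 0,"tx": 0,"ty": 0,"tz": 0.25,"claw": 0},{"ax": 0,"ay": 0,"az": 0,"tx": 0,"ty": 0,"tz": 0.25,"claw": 0}]'

```text
clock: 28.5
position: [0.4875, 0.3495, 0.0772]
eef_rot: [[-0.963, 0.27, 0.0], [0.27, 0.963, 0.0], [-0.0, 0.0, -1.0]]
ft_force: [-0.2, 0.3, 4.9]
width: 0.003
grasp_force: 2.6
```

Call:
play_rows --steps '[{"ax": 0,"ay": 0,"az": 0,"tx": 0,"ty": 0,"tz": -2,"claw": 0},{"ax": 0,"ay": 0,"az": 0,"tx": 0,"ty": 0,"tz": -10,"claw": 0},{"ax": 0,"ay": 0,"az": 0,"tx": 0,"ty": 0,"tz": -35,"claw": 0},{"ax": 0,"ay": 0,"az": 0,"tx": 0,"ty": 30,"tz": -60,"claw": 0},{"ax": 0,"ay": 0,"az": 0,"tx": 20,"ty": 65,"tz": -85,"claw": 0},{"ax": 0,"ay": 0,"az": 0,"tx": 40,"ty": 100,"tz": -110,"claw": 0},{"ax": 0,"ay": 0,"az": 0,"tx": 60,"ty": 135,"tz": -120,"claw": 0},{"ax": 0,"ay": 0,"az": 0,"tx": 90,"ty": 160,"tz": -130,"claw": 0},{"ax": 0,"ay": 0,"az": 0,"tx": 120,"ty": 180,"tz": -130,"claw": 0},{"ax": 0,"ay": 0,"az": 0,"tx": 120,"ty": 180,"tz": -130,"claw": 0}]'

```text
clock: 29.5
position: [0.4144, 0.5606, 0.2072]
eef_rot: [[-0.965, 0.262, -0.003], [0.262, 0.965, 0.003], [0.004, 0.002, -1.0]]
ft_force: [-0.4, 0.4, -1.0]
width: 0.006
grasp_force: 0.0
```

```bash
python3 - <<'E'
from h import *
for n in("top","scene"):cv2.imwrite(f"pics/{n}2.png",ctrl.grab_frame(n)[...,::-1])
T=cv2.imread("pics/top2.png");S=cv2.imread("pics/scene2.png")
t=np.array([cen(T,p,5) for p in[(305.8,242.5),(350,257.3),(336.3,302.3),(291,287)]])
s=np.array([cen(S,p,3) for p in[(307,205),(333.7,186.7),(366.7,203.3),(340.3,223.7)]])
print(tri(t,s).round(4));print(ctrl.state()["ft_force"],ctrl.state()["qd"])
o=np.hstack([cv2.resize(T[200:340,220:400],(400,311)),cv2.resize(S[150:270,270:424],(400,311))]);cv2.imwrite("pics/z2.png",o)
E
```

```text
[[0.4877 0.3493 0.0588 0.0009]
 [0.4657 0.2602 0.059  0.0011]
 [0.3764 0.2818 0.0589 0.0014]
 [0.3983 0.3711 0.0592 0.001 ]]
[ 0.96238109 -0.62292904 -0.09819016] [ 0.03565016 -0.00539656  0.0311312   0.01111187  0.00798261 -0.00118444
  0.00186139]
```

View pics/z2.png

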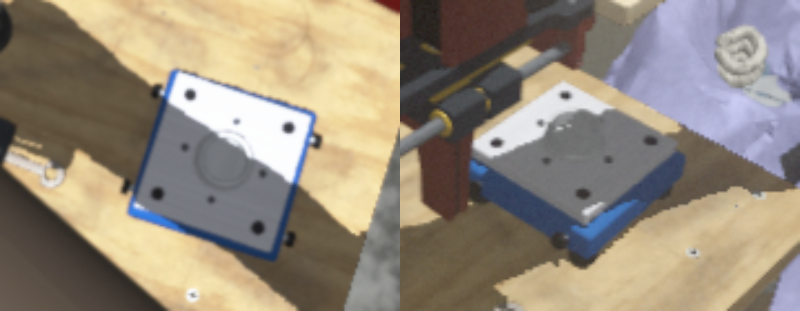

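The plate lies level on its stand: all four dots triangulate to 58.8–59.2 mm. The arm is clear of it, and nothing has shifted.

```bash
python3 -c "
from rig import ctrl
print(ctrl.job_done())"
```

```text
the job is handed in; nothing more can be done
None
```

The high pin was the one at the plate's near-left corner seen from the robot; I pushed it down about 3 mm, a light press of about 5 N on a corner beside it then showed no rocking, the four corner dots measured within 0.4 mm of each other in height, and the job is handed in (no verdict came back).

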